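Shut up the reed-pan cabinet: tray home, rebated leaf first, flanged leaf lapped over it

TASK

Close up the reed-pan cabinet: push the tray that stands out fully home until its retaining catch drops in front of it, then shut the rebated leaf and, last, the flanged leaf so that its flange laps over the rebated edge and both are fully shut. Swing the leaves gently, without slamming, and leave the press, the drawer tower, the standing brass tubes and the tweezers as they are.

Things in the scene. Friction and masses are not known exactly. Their poses are not given: they have to be found in the camera images.
- cabinet: Low dark grey-green steel cabinet fixed to the bench, 320 mm wide (y), 200 deep (x), 150 high; two upright door leaves on its front (-x), which faces the robot. Origin: middle of the carcass front at bench height; x points into the cabinet, y to the rebated leaf's side, z up. A 26 mm wide notch in the top lies over the catch. Two more trays below the one standing out are home already.
- rebated_hinge (a point): Upper end of the rebated leaf's vertical hinge axis: 32 mm before the carcass front, 160 mm to +y of the cabinet's origin, 146 mm above the bench.
- flanged_hinge (a point): Upper end of the flanged leaf's vertical hinge axis: 32 mm before the carcass front, 160 mm to -y of the cabinet's origin, 146 mm above the bench.
- rebated_leaf (a joint): Opening angle of the rebated leaf (rad): 0 shut, 1.57 square out, stop at 2.3. Light grey-green hollow folded-steel leaf 168 mm wide, 6 to 146 mm above the bench, hinged at the cabinet's +y edge; the hinge axis lies in its flat outer face. If the flanged leaf is shut first, this one stops about 0.06 rad short. A stiff hinge (about 0.05 N m) keeps it where it is left.
- flanged_leaf (a joint): Opening angle of the flanged leaf (rad): 0 shut, 1.57 square out, stop at 2.3. A leaf like the other with the same stiff hinge, 166 mm wide, at the cabinet's -y edge. A black knob 20 mm across stands 20 mm out of its outer face, 128 mm from the hinge and 56 mm above the bench; above 70 mm its outer face is clear.
- rebated_edge (a point): Top end of the rebated leaf's free edge (outer side of the tongue), 168 mm from its hinge, 146 mm above the bench. The last 20 mm of the leaf are a bare steel tongue set back 6 mm behind the outer face (the rebate), over which the other leaf's flange lies when both are shut.
- flanged_edge (a point): Top end of the flanged leaf's free edge (tip of the flange, outer face), 166 mm from its hinge, 146 mm above the bench. The last 20 mm of the leaf are a flat brass-coloured flange in the plane of the outer face; it laps 14 mm over the tongue. Inside, both leaves have 3 mm rims along the top, bottom and hinge edges, 30 mm deep from the outer face.
- tray (a joint): How far the tray stands out of the cabinet towards -x of the cabinet (m), 0 home. Plywood tray 220 mm wide with a hexagonal walnut reed pan on it; slides on runners with about 1.2 N of friction, and needs about 6 N more over part of the last 20 mm, where it lifts the catch. While it stands out the leaves cannot shut.
- tray_front (a point): Centre of the tray's flat front board, on its outer (-x) face, 114 mm above the bench. The board is 220 mm wide, 28 mm high (100 to 128 mm above the bench), 8 mm thick; when home its face stands 10 mm before the carcass front.
- catch (a joint): Lift of the retaining catch (rad), 0 when down. Sprung steel lever 12 mm wide under the notch in the cabinet top, 60 mm to -y of the cabinet's middle. The tray's board lifts it about 0.1 rad on the way in, and it snaps down in front of the board when the tray is home. Push the board elsewhere than under the catch.
- catch_nose (a point): Lower tip of the catch's ramped nose, 124 mm above the bench when down; the nose reaches 13 to 26 mm before the carcass front, up to 139 mm high. It rides over a rounded steel strike on top of the tray's board there, which is 131 mm high.
- press: Black cast iron hand press, fixed, base 200 by 130 mm, 250 mm high, its lever reaching back up to 360 mm; a reed pan lies under its platen. Stands to one side of the cabinet. Origin: centre of its underside.
- drawers: Grey tower of small parts drawers, fixed, 150 by 130 mm, 220 mm high, to the other side of the cabinet. Origin: centre of its underside.
- tube_left: Brass bushing tube standing loose on end, 30 mm in diameter, 130 mm high, to the +y side of the cabinet's doors. Origin: centre of its underside.
- tube_right: Brass bushing tube like tube_left, to the -y side of the doors.
- tube_front: Brass bushing tube like tube_left, standing before the tray on the robot's side.
- tweezers: Round-tipped steel tweezers lying on the bench, 158 mm long along their x, 28 mm wide, 8 mm high. Origin: middle, at bench height.

How it is judged:
On the way, in this order (a step that is already met when the one before it is completed fails the run):
1. the tray is home and its catch has dropped in front of it (value of joint tray below 0.006 m and value of joint catch below 0.05 rad), for 0.2 s.
2. the rebated leaf is shut while the flanged leaf still stands open (value of joint rebated_leaf below 0.04 rad and value of joint flanged_leaf above 0.15 rad), for 0.2 s.
3. the flanged leaf is shut over it (value of joint each of rebated_leaf, flanged_leaf below 0.03 rad), for 0.2 s.
At the end, for the whole second after the job is handed in: The tray is home (within 6 mm) with its catch down in front of it, both leaves are shut to within 0.03 rad (5 mm at the edge) with the flange lapped over the rebated tongue, the three tubes stand upright, and tubes and tweezers lie within 15 mm of where they were (all of step 1 and all of step 3 and angle between each of tube_left, tube_right, tube_front's own z axis and vertical below 0.1 rad and distance of each of tube_left, tube_right, tube_front, tweezers from where it was at the start of the episode below 0.015 m); the robot touches nothing.
It fails at once if a leaf was slammed (swung faster than 4 rad/s) (velocity of joint any of rebated_leaf, flanged_leaf below -4 rad/s).
It fails at once if a standing tube was shifted more than 15 mm or tipped (distance of any of tube_left, tube_right, tube_front from where it was at the start of the episode above 0.015 m or angle between any of tube_left, tube_right, tube_front's own z axis and vertical above 0.3 rad).
It fails at once if the tweezers were shifted more than 15 mm (distance of tweezers from where it was at the start of the episode above 0.015 m).
It fails at once if the robot bumped the press or the drawer tower (over 5 N) (contact force between any of press, drawers and the arm above 5 N or contact force between any of press, drawers and the fingers above 5 N).
It also fails if it takes over 58 s, if anything falls off the work surface, if the arm or the gripper's body presses on something with over 40 N, if the wrist force passes 120 N, or if a joint passes its speed limit or range.

ROBOT

A 6-joint arm with a two-finger parallel gripper is mounted at the origin on the work surface. World frame = base frame: x ahead of the robot, y to its left, z up, the work surface at z = 0. Lengths are in m, angles in rad, forces in N, time in s.
With the tool pointing down it reaches from about 0.25 to 0.725 m from the base axis. Payload 4 kg.
Tool frame: the origin (TCP) lies on the front face of the gripper's body, between the roots of the fingers; the fingertips stand 73 mm ahead of it and the grasp point (between the pads) lies 54 mm ahead of it; z points along the fingers, y is the direction in which the jaws open and shut (so a half turn about z gives the same grasp; the last joint's range is limited). The gripper opens to 85 mm and grips with 20 to 120 N. Pads are 22 mm wide; open, the fingers measure 114 mm over their backs; the gripper's body (76 mm by 85 mm) begins 54 mm behind the grasp point. The pads swing forward as they close: fully open they stand 13 mm farther back than shut.
Start: joints at [1.266, 0.241, 0.005, 1.335, 0, 1.571], TCP at [0.15, 0.477, 0.304] pointing down, gripper open.
Joint ranges: [-2.72, 2.72], [-1.05, 1.87], [-1.09, 1.28], [-1.99, 2.15], [-1.42, 1.44], [-3.14, 3.14]. Speed limits (rad/s): [2.79, 2.79, 3.14, 3.14, 3.14, 3.14].

INTERFACE

Orientations are given as [roll, pitch, yaw] about the fixed x, y, z axes, in that order (R = Rz(yaw) Ry(pitch) Rx(roll)).
In Python, from station import bot gives the robot as it stands.
- The arm moves only by the tool play_rows, never from a script. Its argument "deltas" is a list of rows, each a list of 7 numbers: the shift along the tool's x, y, z in mm, then the turn, a rotation vector about the tool's x, y, z in rad, then the closure, from 0 (fully open) to 1 (shut). In form: [[x, y, z, wx, wy, wz, jaw], ...]. A call has 1 to 8 rows; each row shifts and turns the commanded pose from where the row before left it, along the tool's axes as they then stand; what a row does not reach is not made up. A row lasts 1/10 s, in which the tool goes at most 50 mm and 8.59 degrees, less where a joint would pass 70% of its speed; a pose out of reach is approached as far as the arm can. A call with a gripper value outside its range is refused whole. The fingers move at their own pace and stop on an object; "squeeze" is the grip in N (left out, the last holds). Time passes only in rows, so rows that do not move let the fingers close. It gives the time, the measured TCP pose, the force and the opening at its end, in the units of the state.
- bot.observe(): the state, without advancing time (a new reading comes with each control period).
- bot.capture(name): name is "scene" or "top" or "wrist"; returns the picture (420x560x3 uint8, blue, green, red); there is no depth.
- bot.get_calibration(name): a dict with "K" (3x3 intrinsics, pixels), "k1" (the pictures are not rectified: a ray, as slopes to the right and down, at radius r is drawn at 1 + k1 r^2 times it, then the intrinsics apply), "xyz" and "rotation" of the camera in the world. Camera axes: x right, y up, looking along -z (the intrinsics and any distortion apply to the point x, -y, -z); pixel columns grow to the right and rows downward; lengths in m; the calibration is good to about 2 mm. A picture is of the moment at which its call begins: read the wrist's pose just before it. get_calibration takes no time and is no camera call; for the wrist camera it gives the pose at the moment of the call.
- bot.hand_in(): hands the job in, once; it reports no verdict.
Trained networks look in the newest picture that a camera, given by its name, has taken for a name from the list of things; names that differ only in an ending like _2 or _b are one class to them, and where a whole thing is asked for, a point or a joint stands for the part that bears it (a point fixed in the world has none). Each returns a list of dicts, best first, with "conf" (0 to 1); they miss things now and then, are a little off and sometimes report something else, mostly with a low value. They report only what shows in the picture. A call takes as long as a camera call.
- bot.look_for(camera, label): "pixel" ([row, column] in pixels, amid what is visible of it).
The state is a dict: "t": time; "qpos": joint angles; "dq": joint speeds; "effort": joint torques, N m; "tool_pos": TCP position; "eef_rot": TCP orientation; "ft_force": force on the tool from outside, world axes, zero at the start; "torque": the same for the moment, N m; "width": finger opening in m.
Only numpy, scipy, OpenCV 4.12 (cv2) and the standard library are available. Lean on these libraries where they do the work, as an engineer would, in place of code of your own. Each camera call takes 0.05 s, during which the arm holds its last target.

## Working session

There is one attempt and no reset: what is moved stays moved. The work goes in short steps, Python scripts to look and compute and a tool call to move; the robot and the scene stay as the last step left them, time stands still between calls to the robot, and variables do not carry over. Pictures are saved under pics/ and viewed, and the job is handed in when it is done.

Besides the shell and the picture viewer there is one more tool, called after ">>>" as name(argument=value, ...) on one line, values as JSON. play_rows: Moves the arm, as the interface text tells. Its arguments: {"type":"object","properties":{"deltas":{"type":"array"},"squeeze":{"type":"number"}},"required":["deltas"]}

```bash
ls; mkdir -p pics
cat > h.py <<'E'
import numpy as np, cv2
from station import bot
def cap(name,fn):
    im=bot.capture(name); cv2.imwrite('pics/'+fn,im); return im
def ray(cam,px):
    c=bot.get_calibration(cam);K=np.array(c['K']);r,col=px
    u=(col-K[0,2])/K[0,0];v=(r-K[1,2])/K[1,1]
    a,b=u,v
    for _ in range(30):
        s=1+c['k1']*(a*a+b*b);a,b=u/s,v/s
    R=np.array(c['rotation']);
    return np.array(c['xyz']),R@np.array([a,-b,-1.0])
def atz(cam,px,z):
    o,d=ray(cam,px);return o+d*(z-o[2])/d[2]
def proj(cam,p):
    c=bot.get_calibration(cam);K=np.array(c['K']);q=np.array(c['rotation']).T@(np.array(p)-np.array(c['xyz']))
    a,b=q[0]/-q[2],-q[1]/-q[2];s=1+c['k1']*(a*a+b*b)
    return np.array([K[1,1]*b*s+K[1,2],K[0,0]*a*s+K[0,2]])
E
python3 - <<'E'
from h import *
np.set_printoptions(precision=3,suppress=True)
print(bot.observe())
cap('scene','s0.png');cap('top','t0.png')
for n in ['scene','top']:
    print(n,bot.get_calibration(n))
    for l in ['rebated_hinge','flanged_hinge','rebated_edge','flanged_edge','tray_front','catch_nose','tube_left','tube_right','tube_front','tweezers','press','drawers','cabinet']:
        r=bot.look_for(n,l)[:2]; print(l,[(np.round(x['pixel'],1).tolist(),round(x['conf'],2)) for x in r])
E
```

```text
pics
{'t': 0.0, 'qpos': array([ 1.266,  0.241,  0.004,  1.335, -0.   ,  1.571]), 'dq': array([-0.001,  0.002, -0.   ,  0.001, -0.   ,  0.001]), 'effort': array([  0.   , -37.232,  25.241,   0.017,   0.   ,   0.   ]), 'tool_pos': array([0.15 , 0.476, 0.303]), 'eef_rot': array([-3.139,  0.   ,  2.837]), 'ft_force': array([-0.49 ,  0.271,  0.035]), 'torque': array([ 0.034, -0.031, -0.015]), 'width': 0.08536771769006192}
scene {'K': array([[485.354,   0.   , 286.265],
       [  0.   , 485.354, 205.226],
       [  0.   ,   0.   ,   1.   ]]), 'k1': -0.06277169005637906, 'xyz': array([ 1.256, -0.555,  1.177]), 'rotation': array([0.697, 0.018, 0.868])}
rebated_hinge [([234.3, 313.6], 0.97), ([289.5, 107.6], 0.61)]
flanged_hinge [([233.5, 314.0], 0.97), ([172.7, 322.5], 0.28)]
rebated_edge [([169.4, 323.7], 0.61)]
flanged_edge [([229.7, 236.9], 0.84), ([262.8, 195.2], 0.39)]
tray_front [([206.4, 290.2], 0.72)]
catch_nose [([233.0, 313.1], 0.45)]
tube_left [([168.7, 378.8], 0.81)]
tube_right [([265.7, 193.8], 0.94), ([232.4, 315.8], 0.48)]
tube_front [([178.2, 251.0], 0.55)]
tweezers [([161.0,
[... 183 characters left out ...]
9, 207.655],
       [  0.   ,   0.   ,   1.   ]]), 'k1': -0.0697652185262173, 'xyz': array([ 0.484, -0.001,  1.533]), 'rotation': array([ 0.046,  0.002, -1.601])}
rebated_hinge [([171.4, 266.4], 0.84), ([176.8, 288.5], 0.54)]
flanged_hinge [([172.0, 265.3], 0.78), ([175.0, 286.4], 0.3)]
rebated_edge [([216.6, 224.4], 0.56), ([208.3, 127.0], 0.44)]
flanged_edge [([216.4, 314.3], 0.6)]
tray_front []
catch_nose [([261.2, 271.1], 0.68)]
tube_left []
tube_right [([209.6, 359.1], 0.47)]
tube_front [([259.4, 272.8], 0.44)]
tweezers [([262.2, 218.0], 0.71)]
press [([213.0, 126.1], 0.85), ([217.8, 311.5], 0.69)]
drawers [([224.0, 428.7], 0.61)]
cabinet [([213.7, 312.4], 0.67), ([169.8, 269.8], 0.63)]
```

```bash
cat >> h.py <<'E'
from scipy.spatial.transform import Rotation as Ro
_g=bot.get_calibration
class _B:
    pass
def calib(n):
    c=dict(_g(n)); r=np.array(c['rotation'])
    if r.ndim==1: c['rotation']=Ro.from_euler('xyz',r).as_matrix()
    return c
E
sed -i 's/c=bot.get_calibration(cam)/c=calib(cam)/' h.py
```

```text
(no output)
```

View pics/s0.png

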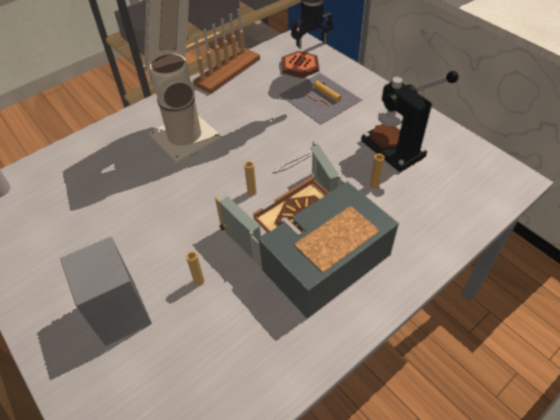

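View pics/t0.png

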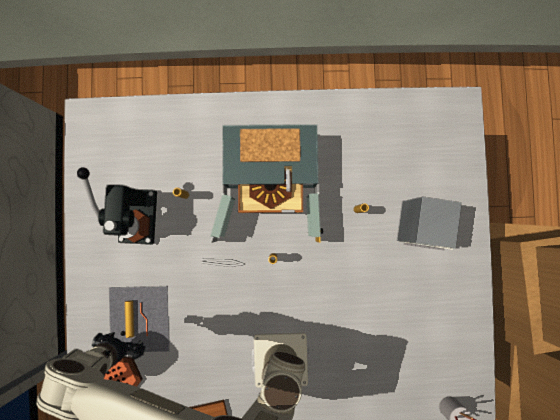

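Run:
```python
import cv2
im=cv2.imread('pics/t0.png'); c=im[115:275,160:380]; cv2.imwrite('pics/t0z.png',cv2.resize(c,None,fx=3.6,fy=3.6,interpolation=cv2.INTER_CUBIC))
im=cv2.imread('pics/s0.png'); c=im[130:310,170:410]; cv2.imwrite('pics/s0z.png',cv2.resize(c,None,fx=3.3,fy=3.3,interpolation=cv2.INTER_CUBIC))
```

```text
(no output)
```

View pics/t0z.png

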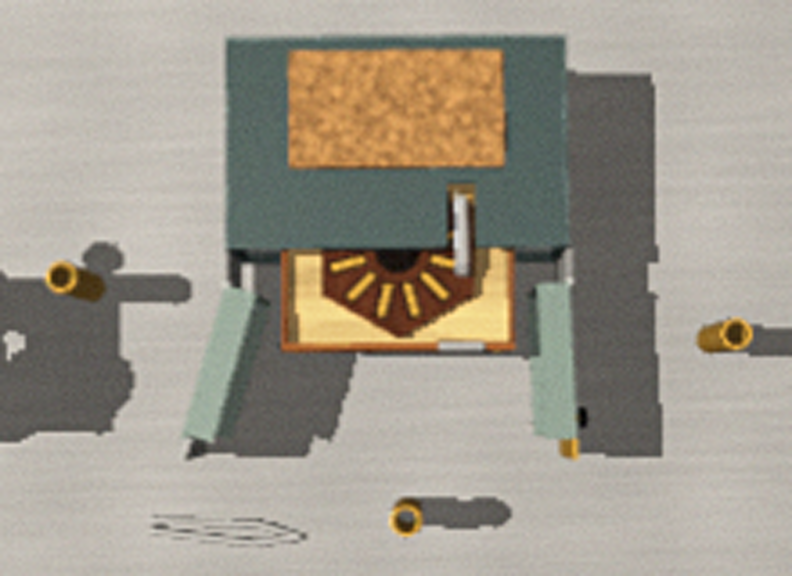

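View pics/s0z.png

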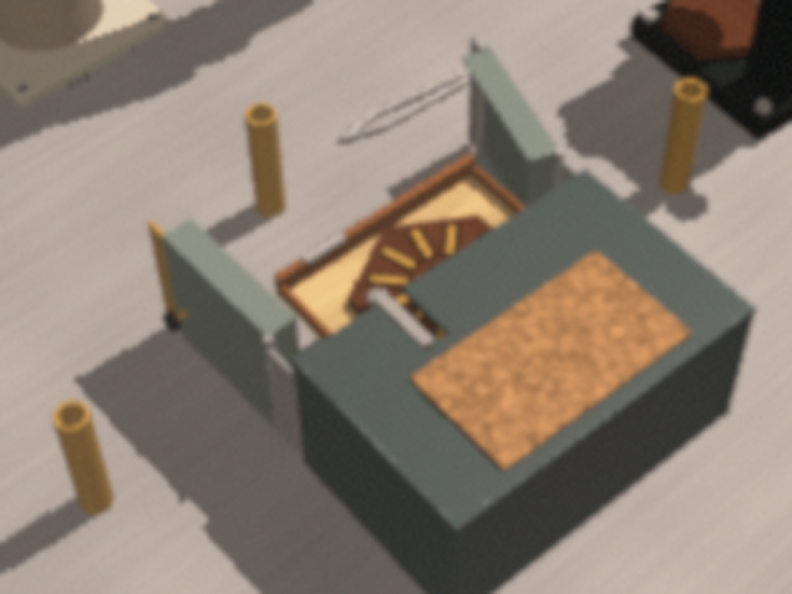

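Run:
```python
from h import *
np.set_printoptions(precision=4,suppress=True)
def T(X,Y,z): return atz('top',((Y+.5)/3.6+115-.5,(X+.5)/3.6+160-.5),z)
def S(X,Y,z): return atz('scene',((Y+.5)/3.3+130-.5,(X+.5)/3.3+170-.5),z)
for n,a in dict(FL=(228,248,.15),FR=(567,248,.15),BL=(227,36,.15),BR=(565,36,.15),reb_hinge_out=(222,287,.146),reb_hinge_in=(258,290,.146),reb_out_end=(184,436,.146),reb_in_end=(213,440,.146),reb_tip=(193,456,.146),fl_h_out=(573,283,.146),fl_h_in=(537,286,.146),fl_o_end=(578,437,.146),fl_i_end=(536,433,.146),fl_tip=(577,457,.146),trayL=(282,349,.128),trayR=(514,349,.128),tubeL=(62,277,.13),tubeR=(736,333,.13),tubeF=(406,518,.13),tw0=(153,523,.004),tw1=(305,537,.004),catch=(461,273,.139),strike=(461,346,.131)).items(): print(n,T(*a))
print('scene')
for n,a in dict(FL=(587,172,.15),FR=(297,352,.15),BL=(752,310,.15),BR=(457,527,.15),tubeL=(690,90,.13),tubeF=(261,113,.13),tubeR=(72,413,.13),trayL=(475,160,.128),trayR=(280,278,.128),fltip=(152,222,.146),flend=(168,232,.146),rebtip=(475,40,.146)).items(): print(n,S(*a))
```

```text
FL [0.6349 0.1766 0.15  ]
FR [ 0.6253 -0.1383  0.15  ]
BL [0.8348 0.1731 0.15  ]
BR [ 0.8249 -0.1437  0.15  ]
reb_hinge_out [0.5991 0.1835 0.146 ]
reb_hinge_in [0.5952 0.15   0.146 ]
reb_out_end [0.4616 0.2222 0.146 ]
reb_in_end [0.4572 0.1954 0.146 ]
reb_tip [0.4429 0.2143 0.146 ]
fl_h_out [ 0.5929 -0.1431  0.146 ]
fl_h_in [ 0.5911 -0.1095  0.146 ]
fl_o_end [ 0.4498 -0.1428  0.146 ]
fl_i_end [ 0.4547 -0.104   0.146 ]
fl_tip [ 0.4313 -0.1412  0.146 ]
trayL [0.5403 0.1308 0.128 ]
trayR [ 0.5337 -0.0873  0.128 ]
tubeL [0.6146 0.3371 0.13  ]
tubeR [ 0.5424 -0.2968  0.13  ]
tubeF [0.3787 0.0189 0.13  ]
tw0 [0.3715 0.2791 0.004 ]
tw1 [0.353  0.1241 0.004 ]
catch [ 0.6059 -0.0394  0.139 ]
strike [ 0.538  -0.0375  0.131 ]
scene
FL [0.6372 0.1754 0.15  ]
FR [ 0.6238 -0.135   0.15  ]
BL [0.8326 0.1687 0.15  ]
BR [ 0.825  -0.1449  0.15  ]
tubeL [0.6147 0.3348 0.13  ]
tubeF [0.3757 0.0167 0.13  ]
tubeR [ 0.5415 -0.2985  0.13  ]
trayL [0.5477 0.1261 0.128 ]
trayR [ 0.5401 -0.089   0.128 ]
fltip [ 0.4316 -0.1419  0.146 ]
flend [ 0.4499 -0.1381  0.146 ]
rebtip [0.4455 0.2186 0.146 ]
```

>>> play_rows(deltas=[[0,0,0,0,0,0.14,1],[0,0,0,0,0,0.14,1],[0,0,0,0,0,0.14,1],[0,0,0,0,0,0.14,1],[0,0,0,0,0,0.14,1],[0,0,0,0,0,0.14,1],[0,0,0,0,0,0.14,1],[0,0,0,0,0,0.14,1]], squeeze=60)

```text
t: 2.2
tool_pos: [0.1501, 0.477, 0.3039]
eef_rot: [-3.142, -0.0, 1.711]
ft_force: [0.3, 0.4, 0.3]
width: 0.0
```

>>> play_rows(deltas=[[0,0,0,0,0,0.14,1],[0,0,0,0,0,0.034,1],[0,0,0,0,0,0,1]])

```text
t: 2.5
tool_pos: [0.15, 0.4769, 0.3039]
eef_rot: [-3.142, 0.0, 1.543]
ft_force: [-0.3, -0.9, -0.4]
width: 0.0002
```

>>> play_rows(deltas=[[-35,30,0,0,0,0,1],[-35,30,0,0,0,0,1],[-35,30,0,0,0,0,1],[-35,30,0,0,0,0,1],[-35,30,0,0,0,0,1],[-35,30,0,0,0,0,1],[-35,30,0,0,0,0,1],[-35,30,0,0,0,0,1]])

```text
t: 3.3
tool_pos: [0.383, 0.1888, 0.3042]
eef_rot: [3.141, -0.001, 1.544]
ft_force: [0.6, 1.2, -0.4]
width: -0.0002
```

>>> play_rows(deltas=[[-35,30,0,0,0,0,1],[-35,30,0,0,0,0,1],[-35,30,0,0,0,0,1],[-40,28,0,0,0,0,1],[0,0,30,0,0,0,1],[0,0,30,0,0,0,1],[0,0,0,0,0,0,1]])

```text
t: 4.0
tool_pos: [0.4936, 0.0412, 0.24]
eef_rot: [-3.133, 0.001, 1.542]
ft_force: [-1.0, 0.2, -0.7]
width: 0.0003
```

```bash
cat >> h.py <<'E'
O=np.array([0.630,0.0185]);YAW=-0.028
def cf(p):
    c,s=np.cos(YAW),np.sin(YAW); d=np.array(p[:2])-O
    return np.array([c*d[0]+s*d[1],-s*d[0]+c*d[1]])
def cw(a,b,z):
    c,s=np.cos(YAW),np.sin(YAW); return np.array([O[0]+c*a-s*b,O[1]+s*a+c*b,z])
E
python3 - <<'E'
from h import *
s=bot.observe();print(s['t'],s['tool_pos'],s['eef_rot'],cf(s['tool_pos']),s['ft_force'],s['qpos'])
cap('wrist','w1.png');cap('top','t1.png');cap('scene','s1.png')
E
```

```text
4.0 [0.49360647 0.04122624 0.23999479] [-3.13289640e+00  9.31734423e-04  1.54219273e+00] [-0.13697632  0.01889881] [-0.97665255  0.19295646 -0.71741308] [ 8.33059636e-02  2.74848372e-01 -1.20076483e-01  1.18461738e+00
  4.52806010e-05  1.68270974e+00]
```

View pics/w1.png

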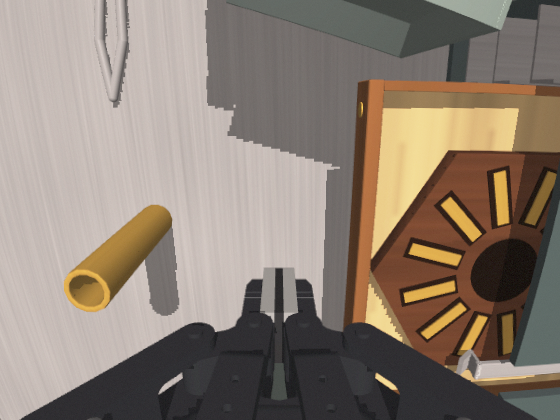

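View pics/s1.png

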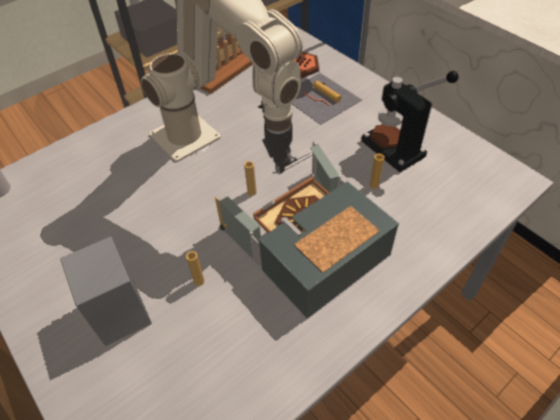

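Run:
```python
from h import *
np.set_printoptions(precision=4,suppress=True)
s=bot.observe();R=Ro.from_euler('xyz',s['eef_rot']).as_matrix();p=np.array(s['tool_pos'])
c=calib('wrist');print('cam in tool',R.T@(c['xyz']-p));print(R.T@c['rotation'])
for z in (73,60,50,40,30,20):
  for y in (-14.5,14.5,30,50):
    print(z,y,proj('wrist',p+R@np.array([11,y,z])/1000))
for px in [(80,358),(350,348),(90,373)]:
    w=atz('wrist',px,.128);print(w,cf(w))
```

```text
cam in tool [ 0.0821 -0.0007 -0.0694]
[[ 0.0015  0.9475  0.3197]
 [ 1.     -0.0013 -0.0009]
 [-0.0004  0.3197 -0.9475]]
73 -14.5 [263.4767 247.1073]
73 14.5 [263.5477 312.6192]
73 30 [263.4626 347.4475]
73 50 [263.2258 391.8229]
60 -14.5 [277.7694 244.4949]
60 14.5 [277.8411 315.4681]
60 30 [277.6926 353.1645]
60 50 [277.3082 401.0854]
50 -14.5 [290.4772 242.178 ]
50 14.5 [290.5485 317.9946]
50 30 [290.3298 358.2272]
50 50 [289.7828 409.2599]
40 -14.5 [305.0194 239.5334]
40 14.5 [305.0889 320.8781]
40 30 [304.7722 363.996 ]
40 50 [303.9989 418.5394]
30 -14.5 [321.8057 236.49  ]
30 14.5 [321.871  324.1962]
30 30 [321.415  370.6206]
30 50 [320.3208 429.1439]
20 -14.5 [341.3683 232.9562]
20 14.5 [341.4261 328.0485]
20 30 [340.7677 378.2913]
20 50 [339.2082 441.3454]
[0.5379 0.1309 0.128 ] [-0.0952  0.1098]
[ 0.539  -0.0321  0.128 ] [-0.0895 -0.0531]
[0.5456 0.126  0.128 ] [-0.0874  0.1051]
```

>>> play_rows(deltas=[[0,0,26,0,0,0,1],[0,0,26,0,0,0,1],[0,8,0,0,0,0,1],[0,8,0,0,0,0,1],[0,6,0,0,0,0,1],[0,6,0,0,0,0,1],[0,6,0,0,0,0,1],[0,6,0,0,0,0,1]])

```text
t: 4.95
tool_pos: [0.5374, 0.0412, 0.1937]
eef_rot: [3.139, -0.001, 1.543]
ft_force: [-2.1, 0.3, 5.8]
width: 0.0
```

>>> play_rows(deltas=[[0,8,0,0,0,0,1],[0,8,0,0,0,0,1],[0,8,0,0,0,0,1],[0,8,0,0,0,0,1],[0,8,0,0,0,0,1],[0,5,0,0,0,0,1]])

```text
t: 5.55
tool_pos: [0.5827, 0.0401, 0.1938]
eef_rot: [3.138, -0.001, 1.543]
ft_force: [-1.0, 2.0, 6.0]
width: 0.0003
```

Run:
```python
from h import *
s=bot.observe();print(s['t'],s['tool_pos'],s['eef_rot'],cf(s['tool_pos']),s['ft_force'],s['torque'],s['qpos'])
cap('wrist','w2.png');im=cap('scene','s2.png');im=im[110:310,170:410]; cv2.imwrite('pics/s2z.png',cv2.resize(im,None,fx=3,fy=3,interpolation=cv2.INTER_CUBIC))
```

```text
5.55 [0.58267696 0.04010696 0.19376088] [ 3.13810675e+00 -1.23551115e-03  1.54307169e+00] [-0.04790941  0.02027362] [-1.02043169  1.98044369  5.95126192] [0.29168109 0.19360903 0.08924005] [6.83698833e-02 4.69493072e-01 4.31835280e-02 1.14089842e+00
 8.95343249e-04 1.66689460e+00]
```

View pics/w2.png

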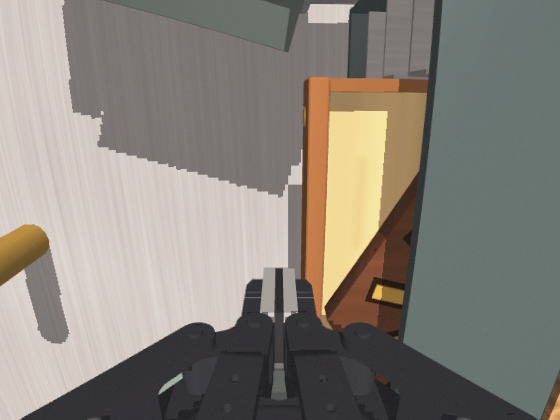

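View pics/s2z.png

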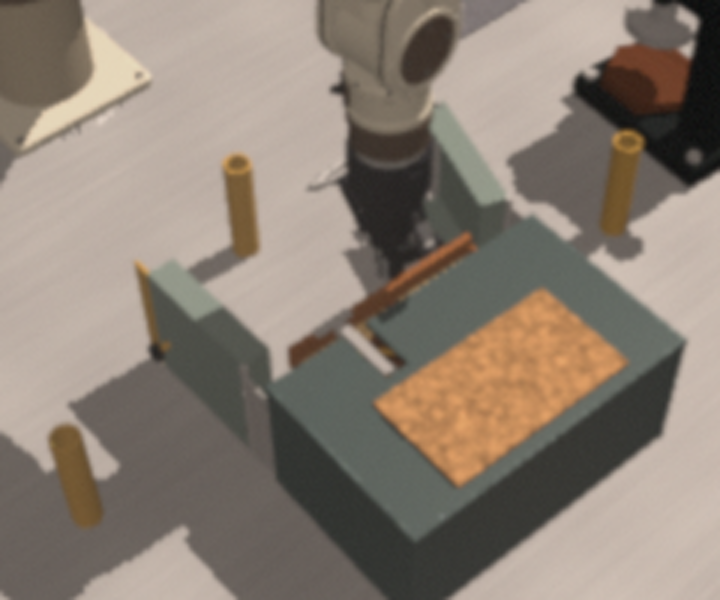

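Run:
```python
from h import *
for px in [(100,305),(200,303.5),(270,302),(100,328),(270,323)]:
  for z in (.1,.128):
    w=atz('wrist',px,z);print(px,z,w,cf(w))
im=cv2.imread('pics/w2.png')[60:340,200:440]
cv2.imwrite('pics/w2z.png',cv2.resize(im,None,fx=2.1,fy=2.1,interpolation=cv2.INTER_CUBIC))
```

```text
(100, 305) 0.1 [0.5965532  0.11972028 0.1       ] [-0.03626749  0.10024422]
(100, 305) 0.128 [0.59444187 0.12012278 0.128     ] [-0.03838926  0.10058745]
(200, 303.5) 0.1 [0.595606   0.07394071 0.1       ] [-0.03593266  0.05445607]
(200, 303.5) 0.128 [0.59365731 0.0822038  0.128     ] [-0.03811192  0.06266137]
(270, 302) 0.1 [0.59471402 0.03677288 0.1       ] [-0.03578372  0.01727784]
(270, 302) 0.128 [0.59291848 0.05141787 0.128     ] [-0.03798856  0.03186682]
(100, 328) 0.1 [0.60668384 0.11951414 0.1       ] [-0.02613505  0.10032178]
(100, 328) 0.128 [0.60283302 0.11995204 0.128     ] [-0.02999662  0.1006517 ]
(270, 323) 0.1 [0.60545601 0.03643152 0.1       ] [-0.02503639  0.01723735]
(270, 323) 0.128 [0.60181602 0.05113513 0.128     ] [-0.0290866   0.03183329]
```

View pics/w2z.png

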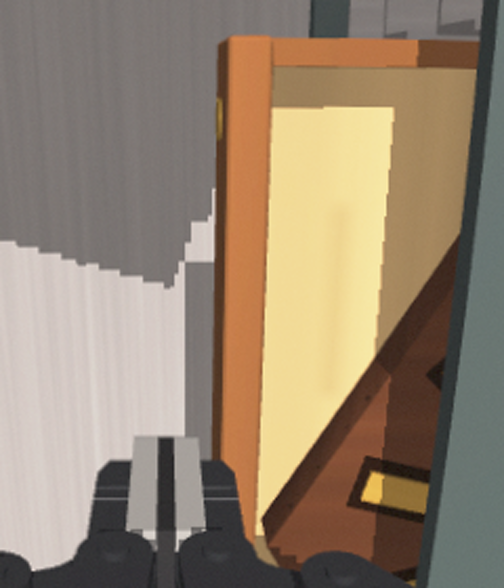

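>>> play_rows(deltas=[[0,-10,0,0,0,0,1],[0,-10,0,0,0,0,1],[0,0,0,0,0,0,1],[0,0,0,0,0,0,1]])

```text
t: 6.05
tool_pos: [0.5603, 0.0403, 0.1919]
eef_rot: [-3.141, 0.0, 1.543]
ft_force: [-0.7, 0.3, 0.4]
width: -0.0001
```

Run:
```python
from h import *
s=bot.observe();print(s['t'],s['tool_pos'],s['eef_rot'],cf(s['tool_pos']),s['ft_force'],s['torque'])
cap('wrist','w3.png')
```

```text
6.05 [0.56028351 0.04026169 0.19188112] [-3.14113018e+00  1.26808055e-04  1.54290775e+00] [-0.07029841  0.01980135] [-0.67956551  0.29445887  0.4049369 ] [-0.07818471 -0.08730281  0.0191196 ]
```

View pics/w3.png

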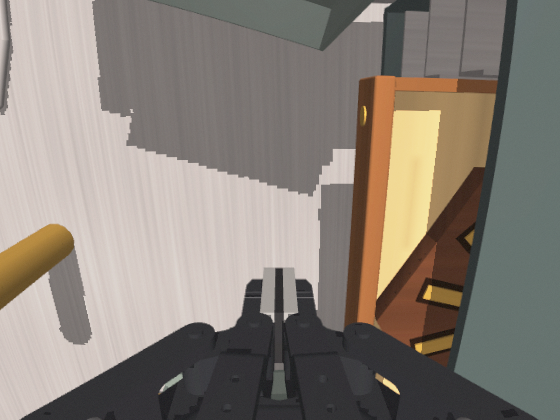

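>>> play_rows(deltas=[[0,0,3,0,0,0,1],[0,0,3,0,0,0,1],[0,8,0,0,0,0,1],[0,8,0,0,0,0,1],[0,5,0,0,0,0,1],[0,4,0,0,0,0,1],[0,4,0,0,0,0,1]])

```text
t: 6.8
tool_pos: [0.5895, 0.0395, 0.1857]
eef_rot: [-3.139, -0.0, 1.543]
ft_force: [-6.2, 0.7, 4.6]
width: 0.0002
```

>>> play_rows(deltas=[[0,3,0,0,0,0,1],[0,3,0,0,0,0,1],[0,3,0,0,0,0,1],[0,3,0,0,0,0,1]])

```text
t: 7.2
tool_pos: [0.6005, 0.0392, 0.1858]
eef_rot: [-3.138, -0.0, 1.543]
ft_force: [-2.4, 0.7, 0.7]
width: 0.0004
```

>>> play_rows(deltas=[[0,3,0,0,0,0,1],[0,3,0,0,0,0,1]])

```text
t: 7.4
tool_pos: [0.6082, 0.039, 0.1858]
eef_rot: [-3.142, -0.0, 1.543]
ft_force: [-7.9, 1.0, 2.4]
width: -0.0002
```

>>> play_rows(deltas=[[0,2,0,0,0,0,1],[0,2,0,0,0,0,1]])

```text
t: 7.6
tool_pos: [0.6089, 0.039, 0.1857]
eef_rot: [-3.134, -0.0, 1.543]
ft_force: [-14.7, 1.1, 10.0]
width: -0.0001
```

>>> play_rows(deltas=[[0,-6,0,0,0,0,1],[0,-20,0,0,0,0,1],[0,-25,0,0,0,0,1],[0,0,-35,0,0,0,1],[0,0,-35,0,0,0,1],[0,0,0,0,0,0,1]])

```text
t: 8.2
tool_pos: [0.5642, 0.0404, 0.2616]
eef_rot: [3.129, -0.001, 1.543]
ft_force: [0.7, -0.0, 0.1]
width: 0.0002
```

Run:
```python
from h import *
s=bot.observe();print(s['t'],s['tool_pos'],cf(s['tool_pos']))
cap('wrist','w4.png');im=cap('scene','s4.png');im=im[110:310,170:410]; cv2.imwrite('pics/s4z.png',cv2.resize(im,None,fx=3,fy=3,interpolation=cv2.INTER_CUBIC))
```

```text
8.2 [0.56419864 0.04037369 0.26163514] [-0.06638795  0.02002292]
```

View pics/w4.png

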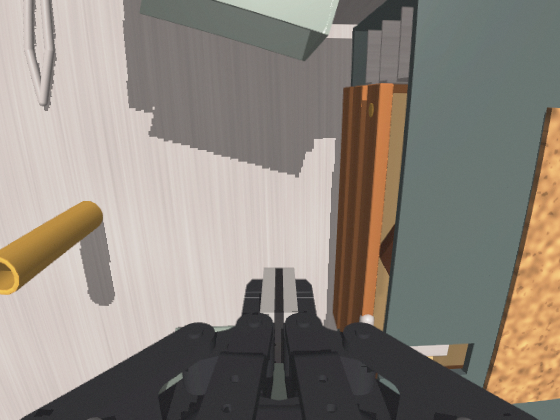

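View pics/s4z.png

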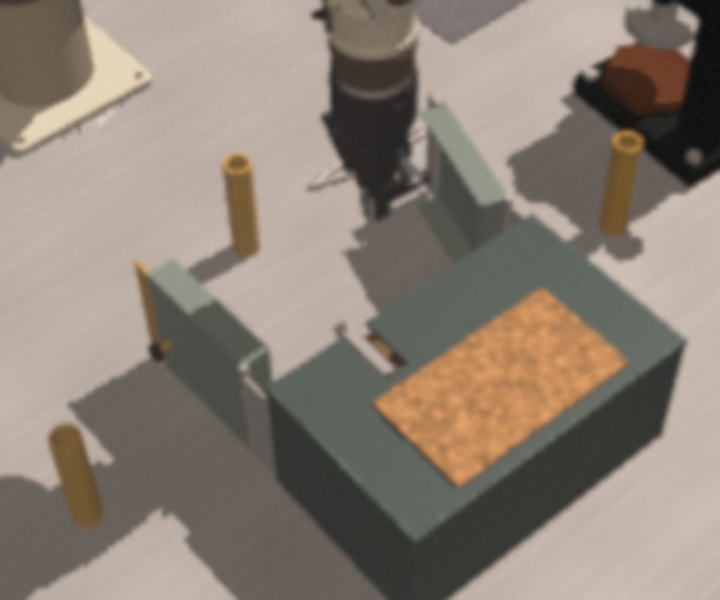

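Run:
```python
from h import *
im=cv2.imread('pics/w4.png')[70:400,300:480]
cv2.imwrite('pics/w4z.png',cv2.resize(im,None,fx=1.8*1,fy=1.8,interpolation=cv2.INTER_CUBIC))
# predicted pixels of home tray face, cabinet front edge
for n,p in dict(face_t=cw(-.010,.08,.128),face_t2=cw(-.01,0.03,.128),back_t=cw(-.002,.08,.128),face_b=cw(-.01,.08,.1),cab=cw(0,.08,.15),cab2=cw(0,-.02,.15),nose=cw(-.013,-.06,.124),nosefront=cw(-.026,-.06,.139)).items(): print(n,proj('wrist',p))
```

```text
face_t [137.06650864 383.49055733]
face_t2 [221.8559999  375.99043608]
back_t [137.25815675 397.60023033]
face_b [131.96198504 370.8465059 ]
cab [142.45402455 415.63294783]
cab2 [314.25391027 394.28432957]
nose [341.56497228 357.6893669 ]
nosefront [356.60403698 342.77420316]
```

View pics/w4z.png

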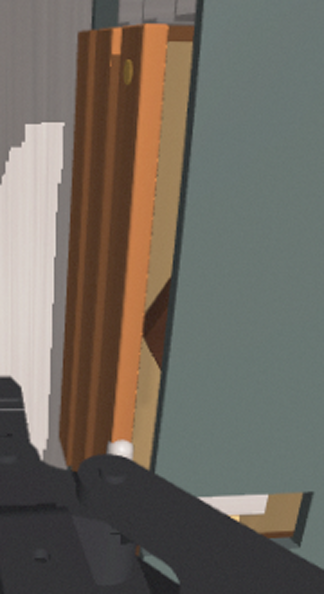

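>>> play_rows(deltas=[[42,-15,0,0,0,0,1],[42,-15,0,0,0,0,1],[42,-15,0,0,0,0,1],[42,-14,0,0,0,0,1],[43,-14,0,0,0,0,1],[0,0,0,0,0,0,1]])

```text
t: 8.9
tool_pos: [0.4921, 0.2579, 0.2544]
eef_rot: [-3.14, -0.001, 1.55]
ft_force: [-0.2, -0.6, -0.2]
width: -0.0001
```

Run:
```python
from h import *
s=bot.observe();print(s['t'],s['tool_pos'],cf(s['tool_pos']))
cap('wrist','w5.png');im=cap('top','t5.png');im=im[115:275,160:380]; cv2.imwrite('pics/t5z.png',cv2.resize(im,None,fx=3.6,fy=3.6,interpolation=cv2.INTER_CUBIC))
```

```text
8.9 [0.49211382 0.2579443  0.25437941] [-0.14453569  0.23549014]
```

View pics/w5.png

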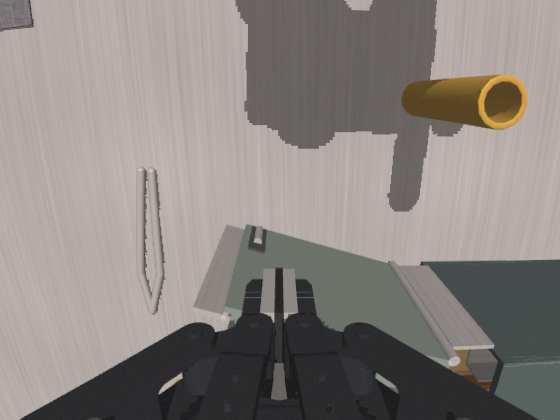

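View pics/t5z.png

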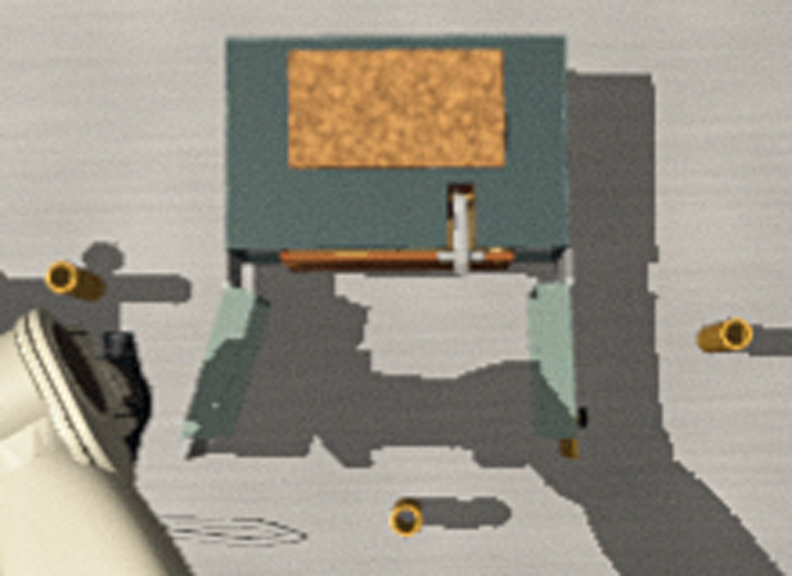

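Run:
```python
from h import *
for th in (1.75,1.8,1.85):
  u=np.array([-np.sin(th),-np.cos(th)])
  for r in (0,.12,.148):
    q=np.array([-.032,.16])+r*u
    print(th,r,q,[proj('wrist',cw(*q,z)).round() for z in (.146,.006)],proj('top',cw(*q,.146)).round(1))
```

```text
1.75 0 [-0.032  0.16 ] [array([355., 454.]), array([259., 391.])] [193.3 222.5]
1.75 0.12 [-0.15007831  0.18138953] [array([329., 268.]), array([238., 272.])] [228.6 216. ]
1.75 0.148 [-0.17762992  0.18638042] [array([321., 221.]), array([233., 243.])] [236.8 214.5]
1.8 0 [-0.032  0.16 ] [array([355., 454.]), array([259., 391.])] [193.3 222.5]
1.8 0.12 [-0.14886172  0.18726425] [array([320., 270.]), array([233., 273.])] [228.2 214.3]
1.8 0.148 [-0.17612945  0.19362591] [array([311., 223.]), array([226., 245.])] [236.4 212.3]
1.85 0 [-0.032  0.16 ] [array([355., 454.]), array([259., 391.])] [193.3 222.5]
1.85 0.12 [-0.14735302  0.19307083] [array([312., 272.]), array([227., 275.])] [227.8 212.5]
1.85 0.148 [-0.17426873  0.20078736] [array([300., 226.]), array([219., 246.])] [235.8 210.2]
```

```bash
cat >> h.py <<'E'
def path(sign,r,ths,ax=.0125,ay=.011):
    H=np.array([-.032,.16*sign]);out=[]
    for th in ths:
        u=np.array([-np.sin(th),-np.cos(th)*sign]);n=np.array([-np.cos(th),np.sin(th)*sign])
        out.append(H+r*u+n*(abs(n[0])*ax+abs(n[1])*ay))
    return np.array(out)
E
python3 - <<'E'
from h import *
np.set_printoptions(precision=1,suppress=True)
p=path(1,.12,np.r_[1.85,np.arange(1.8,-.01,-.1)])*1000
print(p);print(np.diff(p,axis=0)[:,::-1])
E
```

```text
[[-143.5  206.5]
 [-145.8  200.5]
 [-149.4  187.9]
 [-151.6  174.9]
 [-152.5  163.3]
 [-152.5  152.4]
 [-151.4  141.3]
 [-149.2  130.3]
 [-146.   119.4]
 [-141.6  108.6]
 [-136.2   98.2]
 [-129.6   88.3]
 [-122.    78.9]
 [-113.4   70.3]
 [-103.8   62.5]
 [ -93.3   55.6]
 [ -82.    49.8]
 [ -70.    45.3]
 [ -57.4   42. ]
 [ -44.5   40. ]]
[[ -6.1  -2.3]
 [-12.6  -3.6]
 [-13.   -2.2]
 [-11.5  -0.9]
 [-11.    0.1]
 [-11.    1.1]
 [-11.    2.2]
 [-10.9   3.2]
 [-10.7   4.3]
 [-10.4   5.4]
 [ -9.9   6.5]
 [ -9.4   7.6]
 [ -8.7   8.6]
 [ -7.8   9.6]
 [ -6.9  10.5]
 [ -5.8  11.3]
 [ -4.6  12. ]
 [ -3.3  12.5]
 [ -2.   12.9]]
```

>>> play_rows(deltas=[[0,0,24,0,0,0,1],[0,0,24,0,0,0,1],[0,0,23,0,0,0,1],[0,0,0,0,0,0,1],[0,0,0,0,0,0,1]])

```text
t: 9.5
tool_pos: [0.4942, 0.2519, 0.1845]
eef_rot: [-3.14, 0.001, 1.541]
ft_force: [1.0, -0.2, 0.4]
width: 0.0002
```

>>> play_rows(deltas=[[-10,-1,0,0,0,0,1],[-10,-1,0,0,0,0,1],[-9,-1,0,0,0,0,1],[-12,-4,0,0,0,0,1],[-13,-2,0,0,0,0,1],[-12,-1,0,0,0,0,1],[-11,0,0,0,0,0,1],[-11,1,0,0,0,0,1]])

```text
t: 10.3
tool_pos: [0.4824, 0.1646, 0.185]
eef_rot: [3.141, -0.0, 1.543]
ft_force: [-0.4, 0.7, 0.3]
width: 0.0002
```

Run:
```python
from h import *
s=bot.observe();print(s['t'],s['tool_pos'],cf(s['tool_pos']),s['ft_force'])
```

```text
10.3 [0.48237361 0.16455239 0.18499711] [-0.15165746  0.14186214] [-0.37794967  0.65385239  0.28419415]
```

>>> play_rows(deltas=[[-11,2,0,0,0,0,1],[-11,3,0,0,0,0,1],[-11,4,0,0,0,0,1],[-10,5,0,0,0,0,1],[-10,7,0,0,0,0,1],[-9,8,0,0,0,0,1],[-9,9,0,0,0,0,1],[-8,9,0,0,0,0,1]])

```text
t: 11.1
tool_pos: [0.528, 0.0844, 0.1848]
eef_rot: [-3.141, 0.0, 1.543]
ft_force: [-0.2, 0.5, 1.6]
width: 0.0001
```

Run:
```python
from h import *
s=bot.observe();print(s['t'],s['tool_pos'],cf(s['tool_pos']),s['ft_force'])
cap('wrist','w6.png')
```

```text
11.1 [0.52802788 0.08440574 0.18481482] [-0.10377727  0.06302506] [-0.15326044  0.53814711  1.61512674]
```

View pics/w6.png

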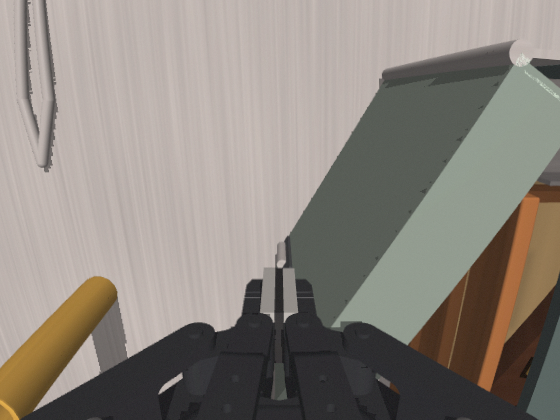

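>>> play_rows(deltas=[[-7,10,0,0,0,0,1],[-6,11,0,0,0,0,1],[-4,10,0,0,0,0,1],[-3,8,0,0,0,0,1],[-2,7,0,0,0,0,1],[-1,5,0,0,0,0,1],[-1,4,0,0,0,0,1]])

```text
t: 11.85
tool_pos: [0.5819, 0.0597, 0.1848]
eef_rot: [-3.141, 0.0, 1.543]
ft_force: [-0.5, 0.0, 0.8]
width: -0.0001
```

>>> play_rows(deltas=[[0,3,0,0,0,0,1],[0,3,0,0,0,0,1]])

```text
t: 12.05
tool_pos: [0.5864, 0.0595, 0.1847]
eef_rot: [-3.138, 0.001, 1.543]
ft_force: [-9.2, -0.1, 6.3]
width: -0.0002
```

>>> play_rows(deltas=[[0,2,0,0,0,0,1],[0,1,0,0,0,0,1]])

```text
t: 12.25
tool_pos: [0.5868, 0.0595, 0.1847]
eef_rot: [-3.133, 0.001, 1.543]
ft_force: [-13.8, -0.0, 8.6]
width: -0.0
```

>>> play_rows(deltas=[[0,-5,0,0,0,0,1],[0,-12,0,0,0,0,1],[0,-15,0,0,0,0,1],[0,-3,-35,0,0,0,1],[0,0,-35,0,0,0,1],[0,0,0,0,0,0,1]])

```text
t: 12.85
tool_pos: [0.5583, 0.0609, 0.2607]
eef_rot: [3.13, -0.001, 1.543]
ft_force: [1.4, -0.3, 0.8]
width: 0.0003
```

>>> play_rows(deltas=[[-42,-12,0,0,0,0,1],[-42,-12,0,0,0,0,1],[-42,-12,0,0,0,0,1],[-42,-12,0,0,0,0,1],[-41,-12,0,0,0,0,1],[-41,-12,0,0,0,0,1],[0,0,0,0,0,0,1]])

```text
t: 13.55
tool_pos: [0.4752, -0.1917, 0.2548]
eef_rot: [3.141, 0.002, 1.536]
ft_force: [-0.3, 0.2, -0.3]
width: -0.0001
```

Run:
```python
from h import *
s=bot.observe();print(s['t'],s['tool_pos'],cf(s['tool_pos']),s['ft_force'])
cap('wrist','w7.png');im=cap('top','t7.png');im=im[115:275,160:380]; cv2.imwrite('pics/t7z.png',cv2.resize(im,None,fx=3.6,fy=3.6,interpolation=cv2.INTER_CUBIC))
for th in (1.5,1.6):
  u=np.array([-np.sin(th),np.cos(th)])
  for r in (.12,.146,.166):
    q=np.array([-.032,-.16])+r*u
    print(th,r,q,[proj('wrist',cw(*q,z)).round() for z in (.146,.006)])
```

```text
13.55 [ 0.4752     -0.1917033   0.25480867] [-0.1488544  -0.21445474] [-0.32688466  0.16509642 -0.26565367]
1.5 0.12 [-0.1516994  -0.15151154] [array([142., 272.]), array([122., 274.])]
1.5 0.146 [-0.17763427 -0.14967237] [array([139., 219.]), array([120., 245.])]
1.5 0.166 [-0.19758417 -0.14825762] [array([136., 179.]), array([118., 222.])]
1.6 0.12 [-0.15194883 -0.16350394] [array([166., 271.]), array([136., 274.])]
1.6 0.146 [-0.17793775 -0.16426313] [array([168., 220.]), array([137., 245.])]
1.6 0.166 [-0.19792922 -0.16484712] [array([169., 181.]), array([137., 222.])]
```

View pics/t7z.png

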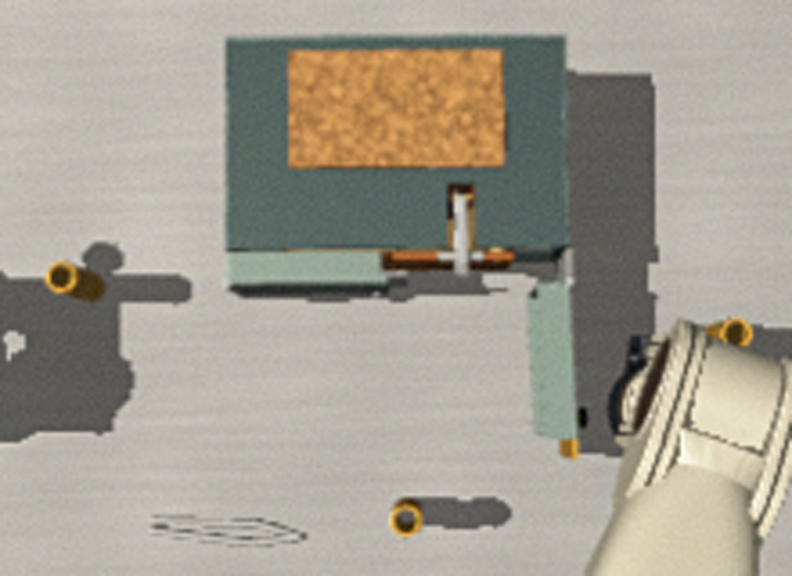

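View pics/w7.png

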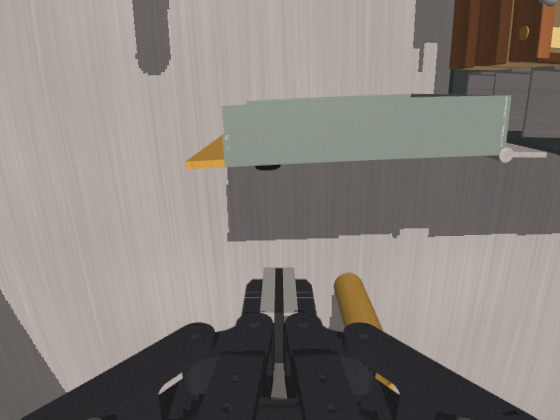

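>>> play_rows(deltas=[[0,0,24,0,0,0,1],[0,0,24,0,0,0,1],[0,0,23,0,0,0,1],[0,0,0,0,0,0,1],[9,0,0,0,0,0,1],[10,0,0,0,0,0,1],[10,-1,0,0,0,0,1]])

```text
t: 14.35
tool_pos: [0.4774, -0.1573, 0.1853]
eef_rot: [3.139, 0.001, 1.544]
ft_force: [0.5, 0.1, -0.3]
width: 0.0003
```

Run:
```python
from h import *
s=bot.observe();print(s['t'],s['tool_pos'],cf(s['tool_pos']),s['ft_force'],s['eef_rot'])
```

```text
14.35 [ 0.47741006 -0.15734681  0.18529445] [-0.14760706 -0.18004984] [ 0.45558272  0.096166   -0.33937582] [3.13886408e+00 5.27435087e-04 1.54369602e+00]
```

>>> play_rows(deltas=[[6,-3,0,0,0,0,1],[11,-2,0,0,0,0,1],[11,0,0,0,0,0,1],[11,1,0,0,0,0,1],[11,2,0,0,0,0,1],[11,3,0,0,0,0,1],[11,4,0,0,0,0,1],[10,5,0,0,0,0,1]])

```text
t: 15.15
tool_pos: [0.489, -0.0757, 0.1838]
eef_rot: [-3.141, -0.0, 1.543]
ft_force: [0.0, 0.2, 0.7]
width: -0.0003
```

Run:
```python
from h import *
s=bot.observe();print(s['t'],s['tool_pos'],cf(s['tool_pos']),s['ft_force'],s['eef_rot'])
```

```text
15.15 [ 0.48897358 -0.07574538  0.18379983] [-0.13833262 -0.09815666] [0.02221761 0.18335838 0.74493846] [-3.14121133e+00 -7.07805300e-06  1.54303096e+00]
```

At θ≈0.9, on path (-136,-98). Continue.

>>> play_rows(deltas=[[10,8,0,0,0,0,1],[9,8,0,0,0,0,1],[9,9,0,0,0,0,1],[8,9,0,0,0,0,1],[7,10,0,0,0,0,1],[6,11,0,0,0,0,1],[4,10,0,0,0,0,1],[3,8,0,0,0,0,1]])

```text
t: 15.95
tool_pos: [0.5642, -0.0224, 0.1838]
eef_rot: [-3.142, -0.0, 1.543]
ft_force: [-0.5, -0.5, -0.4]
width: 0.0001
```

Run:
```python
from h import *
s=bot.observe();print(s['t'],s['tool_pos'],cf(s['tool_pos']),s['ft_force'],s['eef_rot'])
```

```text
15.95 [ 0.56418604 -0.02238987  0.18377648] [-0.06464339 -0.04271639] [-0.52180696 -0.45806737 -0.37729769] [-3.14159200e+00 -6.77711109e-05  1.54301321e+00]
```

>>> play_rows(deltas=[[2,6,0,0,0,0,1],[1,5,0,0,0,0,1],[0,4,0,0,0,0,1],[0,3,0,0,0,0,1]])

```text
t: 16.35
tool_pos: [0.5815, -0.0204, 0.1839]
eef_rot: [-3.141, -0.0, 1.543]
ft_force: [-0.3, -0.1, 0.1]
width: -0.0001
```

>>> play_rows(deltas=[[0,3,0,0,0,0,1],[0,2,0,0,0,0,1]])

```text
t: 16.55
tool_pos: [0.5847, -0.0204, 0.1838]
eef_rot: [-3.137, -0.0, 1.543]
ft_force: [-9.5, 1.3, 6.2]
width: 0.0001
```

>>> play_rows(deltas=[[0,2,0,0,0,0,1],[0,0,0,0,0,0,1]])

```text
t: 16.75
tool_pos: [0.5849, -0.0204, 0.1839]
eef_rot: [-3.134, -0.0, 1.543]
ft_force: [-10.8, 0.9, 7.7]
width: -0.0002
```

>>> play_rows(deltas=[[0,-6,0,0,0,0,1],[0,-12,0,0,0,0,1],[0,-15,0,0,0,0,1],[0,-10,-30,0,0,0,1],[0,-10,-35,0,0,0,1],[0,-40,-20,0,0,0,1],[0,-40,0,0,0,0,1],[0,0,0,0,0,0,1]])

```text
t: 17.55
tool_pos: [0.4503, -0.0167, 0.2689]
eef_rot: [-3.138, 0.0, 1.543]
ft_force: [0.3, 0.3, -0.5]
width: 0.0001
```

Run:
```python
from h import *
s=bot.observe();print(s['t'],s['tool_pos'],cf(s['tool_pos']),s['ft_force'])
cap('wrist','w8.png');im=cap('top','t8.png');im=im[115:275,160:380]; cv2.imwrite('pics/t8z.png',cv2.resize(im,None,fx=3.6,fy=3.6,interpolation=cv2.INTER_CUBIC))
im=cap('scene','s8.png');im=im[110:310,170:410]; cv2.imwrite('pics/s8z.png',cv2.resize(im,None,fx=3,fy=3,interpolation=cv2.INTER_CUBIC))
```

```text
17.55 [ 0.45026365 -0.01674248  0.26889934] [-0.17867924 -0.04026063] [ 0.28163078  0.30733973 -0.47918942]
```

View pics/t8z.png

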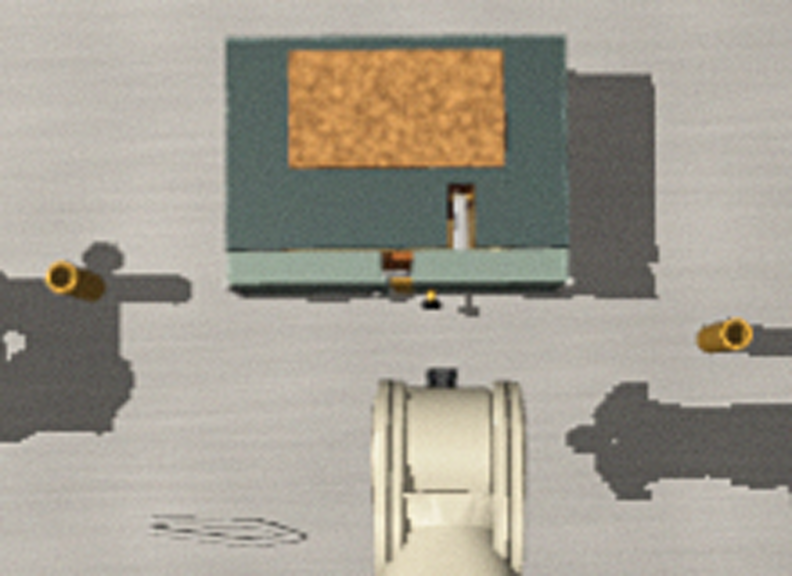

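View pics/w8.png

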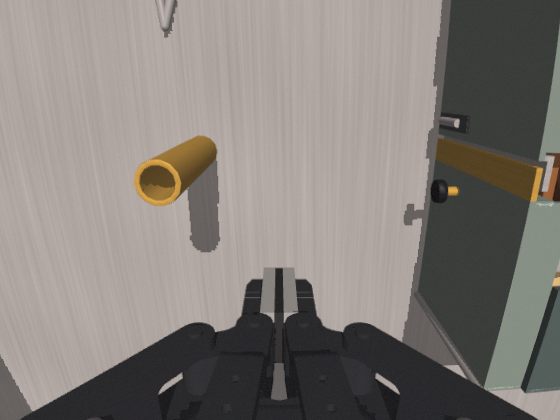

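View pics/s8z.png

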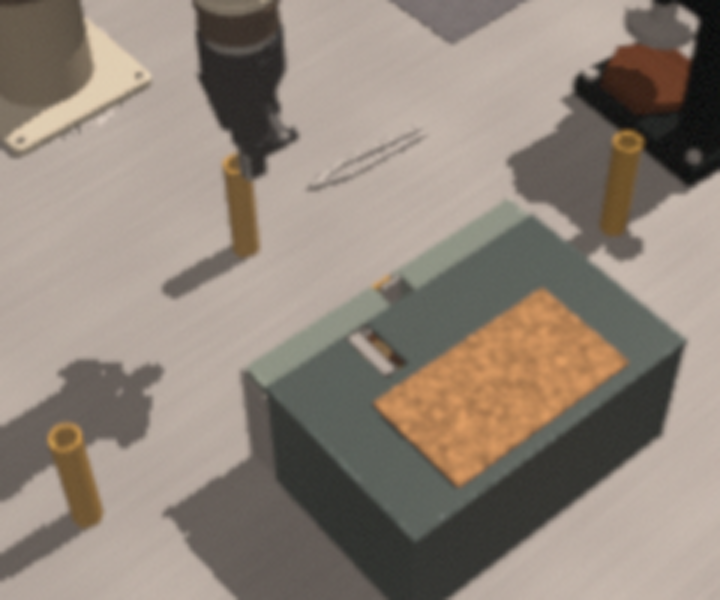

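```bash
python3 -c "
from station import bot
print(bot.observe()['t']);print(bot.hand_in())"
```

```text
17.7
the job is handed in; nothing more can be done
None
```

The cabinet is closed and the job was handed in at 17.7 s. It reported no verdict.

**What I did:** With the fingers shut, I pushed the tray home until it met its stop, with the force rising to about 15 N. I then swung the rebated leaf shut and after it the flanged leaf. Both turned at about 1 rad/s and slower near the end, and each was pressed home with about 11–14 N.

**Last checks:**
- **Leaves:** The final pictures show both leaves in line against the carcass, with the brass flange over the tongue. The finger stopped at the same depth for both, within a millimetre of where I expected it for a shut leaf.
- **Tray and catch:** The tray's board was in its home position and the catch lay in front of it. I judged the catch to be down from its position in the top view, not from a measured angle.
- **Surroundings:** The tubes stand upright, and they and the tweezers look unmoved. I compared them by eye and did not measure them again.
- **Robot:** The arm is clear and touches nothing.

**What disagreed:** On the first tray push the tool rode up about 2 mm with about 6 N of upward force, so I backed off, lowered it 6 mm and pushed again. About 10 N of upward force also showed at the tray's stop. One reading of the board's angle from the wrist camera differed by about 0.03 rad from the other cameras; I kept the other cameras' value.

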